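# Show the load pin to the inspection camera

## Task

Lift the collared steel pin out of its load cell and show it to the bench camera: hold it in the air with its lower end (the spigot that sat in the load cell) pointing squarely into the lens, centred on the lens's line of sight, the end face 12 cm from the lens. Do not drop the pin or touch the camera, and leave the plain pin, the weight, the mug and the wrench where they are. Finish while still holding the pin steadily there in the gripper; do not put it down.

Things in the scene. Friction and masses are not known exactly. Their poses are not given: they have to be found in the camera images.
- pin_center (a point): Collared steel pin, upright in a load cell, about 0.4 kg. Point on its axis half-way along its 96 mm; z from spigot end to plain top. From below: spigot 24 mm dia x 18 long (in the recess at first, 1.5 mm play), collar 54 dia x 12 resting on the cell's top, round body 30 dia x 66: the body to grip spans 18 mm below to 48 mm above this point. Turn about its axis is free. It comes free 18 mm up.
- pin_end (a point): Centre of the flat end face of the collared pin's spigot: 48 mm from pin_center along the pin's axis, at its lower end. This is the face to show to the camera. z as for pin_center.
- pin: The collared pin itself; its origin is the same point as pin_end, z along the pin towards the plain top.
- cell_a: The load cell that holds the collared pin: fixed stainless canister 90 mm diameter, 75 mm high, its top face 80 mm diameter with a central recess 27 mm diameter and 22 mm deep. Origin at the centre of its underside on the bench, z up. A short cable gland sticks out on its +x side.
- cell_b: A second load cell of the same size, which holds the plain pin; the two load cells may stand on either side. Fixed; origin at the centre of its underside.
- plain_pin_center (a point): Bystander: a plain steel pin without collar, 30 mm diameter, standing upright in the other load cell with 45 mm of it above the cell's top. This point is half-way along its 63 mm length.
- cam_lens (a point): Centre of the bench camera's front glass (dark disc in a white ring at the end of a 48 mm dia aluminium barrel). Its z axis is the line of sight, out of the lens: up and back towards the robot, leaning 30 to 41 degrees from vertical. The pin's end face belongs 120 mm along +z from here, the pin's axis on this line, spigot end nearer the lens.
- cam_stand: The camera's stand, fixed to the bench: grey base plate 130 x 120 x 10 mm and two aluminium uprights to 95 mm high, with the 95 mm long camera barrel pivoted between them 70 mm above the bench. Origin under the pivot, on the bench; z up, x level, away from where the camera looks. Not to be touched.
- weight: Bystander: steel test weight, 48 mm diameter, 66 mm high with a knob. Origin at the centre of its underside.
- mug: Bystander: white mug, 80 mm diameter, 92 mm high. Origin at the centre of its underside.
- wrench: Bystander: steel wrench lying on the bench. Origin on its underside.

How it is judged (in metres and radians):
On the way:
1. the collared pin is held in the gripper, lifted clear of its load cell (z of pin_end in the frame of cell_a above 0.085 m and contact force between pin and the fingers above 2 N and contact force between pin and cell_a below 0.1 N), for 0.2 s.
At the end, for the whole second after the job is handed in: Held still in the air by the gripper alone: end face 120 +- 20 mm in front of the lens, within 15 mm of the line of sight each way across it, pin axis within 11 degrees of that line, spigot towards the lens, at least 150 mm up; bystanders within 30 mm of their places (z of pin_end in the frame of cam_lens between 0.1 and 0.14 m and x of pin_end in the frame of cam_lens between -0.015 and 0.015 m and y of pin_end in the frame of cam_lens between -0.015 and 0.015 m and angle between the z axis of pin and the z axis of cam_lens, either way round below 0.19 rad and z of pin_center in the frame of cam_lens above 0.135 m and height (world z) of pin_end above 0.15 m and contact force between pin and the fingers above 2 N and contact force between pin and cam_stand below 0.1 N and contact force between pin and cell_a below 0.1 N and contact force between pin and cell_b below 0.1 N and linear speed of pin below 0.03 m/s and angular speed of pin below 0.2 rad/s and distance of each of plain_pin_center, weight, mug, wrench from where it was at the start of the episode below 0.03 m); the arm keeps its last pose, push and grip.
It fails at once if the camera or its stand is touched (contact force between any of the fingers, the arm, pin and cam_stand above 1 N).
It fails at once if the collared pin is dropped or laid down (height (world z) of pin_center below 0.08 m).
It fails at once if a bystander is pushed away or knocked over (distance of any of plain_pin_center, weight, mug, wrench from where it was at the start of the episode above 0.03 m).
It also fails if it takes over 35 s, if anything falls off the work surface, if the arm or the gripper's body presses on something with over 40 N, if the wrist force passes 120 N, or if a joint passes its speed limit or range.

## Robot

A 6-joint arm with a two-finger parallel gripper is mounted at the origin on the work surface. World frame = base frame: x ahead of the robot, y to its left, z up, the work surface at z = 0. Lengths are in m, angles in degrees, forces in N, time in s.
With the tool pointing down it reaches from about 0.3 to 0.95 m from the base axis. Payload 3.1 kg.
Tool frame: the origin (TCP) lies at the very end of the fingers, on their centre line; the grasp point (between the pads) lies 19 mm behind it (manip.grasp_offset is the y of the grasp point in the tool frame, in m); y points along the fingers, x is the direction in which the jaws open and shut, and the axes are right-handed (so a half turn about y gives the same grasp; the last joint's range is limited). The gripper opens to 85 mm and grips with 20 to 120 N. Pads are 22 mm wide; open, the fingers measure 114 mm over their backs; the gripper's body (76 mm by 85 mm) begins 54 mm behind the grasp point. The pads swing forward as they close: fully open they stand 13 mm farther back than shut.
Start: joints at [-71.373, 17.653, 93.61, -0, 68.738, -3.994], TCP at [0.24, -0.577, 0.231] pointing down, gripper open.
Joint ranges: [-175.34, 175.34], [-45.06, 112.39], [2.9, 150.54], [-68.45, 248.45], [3.09, 151.38], [-168.51, 168.51]. Speed limits (degrees/s): [159.86, 159.86, 180, 180, 180, 180].

## Interface

Orientations are given as a 3x3 rotation matrix whose columns are the frame's x, y, z axes.
In Python, from workcell import manip gives the robot as it stands.
- The arm moves only by the tool arm_command, never from a script. Its argument "targets" is a list of rows, each a list of 3 entries, a list of its own where there are three numbers: the shift along the tool's x, y, z in cm, then the turn about the tool's y in degrees, then the opening, from 0 (shut) to 1 (fully open). In form: [[[x, y, z], turn, grip], ...]. A call has exactly 10 rows; each row is the pose to reach, as a shift and turn from the pose commanded when the call began, along the tool's axes at that moment; what a row does not reach only later rows make up. A row lasts 1/8 s, in which the tool goes at most 62.5 mm and 10.7 degrees, less where a joint would pass 70% of its speed; a pose out of reach is approached as far as the arm can. A call with a gripper value outside its range is refused whole. The fingers move at their own pace and stop on an object; "newtons" is the grip in N (left out, the last holds). Time passes only in rows, so rows that repeat a pose let the fingers close, or fill a call up. It gives the time, the measured TCP pose, the force and the opening at its end, in the units of the state.
- manip.sense(): the state, without advancing time (a new reading comes with each control period).
- manip.read_camera(name): name is "side" or "top"; returns the picture (400x640x3 uint8, red, green, blue); there is no depth.
- manip.camera_info(name): a dict with "fx", "fy", "cx", "cy" (pixels), "world_to_cam" (4x4, takes a point from world to camera coordinates). Camera axes: x right, y down, z forward; pixel columns grow to the right and rows downward; lengths in m; the calibration is good to about 2 mm. A picture is of the moment at which its call begins. camera_info takes no time and is no camera call.
- manip.finish_job(): hands the job in, once; it reports no verdict.
The state is a dict: "t": time; "qpos": joint angles; "joint_velocities": joint speeds; "tau": joint torques, N m; "position": TCP position; "orientation": TCP orientation; "force": force on the tool from outside, world axes, zero at the start; "moment": the same for the moment, N m; "gripper_width": finger opening in m.
Only numpy, scipy, OpenCV 4.12 (cv2) and the standard library are available. Lean on these libraries where they do the work, as an engineer would, in place of code of your own. Each camera call takes 0.05 s, during which the arm holds its last target.

## Working session

There is one attempt and no reset: what is moved stays moved. The work goes in short steps, Python scripts to look and compute and a tool call to move; the robot and the scene stay as the last step left them, time stands still between calls to the robot, and variables do not carry over. Pictures are saved under pics/ and viewed, and the job is handed in when it is done.

Besides the shell and the picture viewer there is one more tool, called after "Call:" by a JSON object that holds its "fn" and its "kwargs", one argument or row to a line. arm_command: Moves the arm, as the interface text tells. Its arguments: {"type":"object","properties":{"targets":{"type":"array"},"newtons":{"type":"number"}},"required":["targets"]}

```bash
ls; mkdir -p pics
python3 - <<'E'
from workcell import manip
import cv2,numpy as np
s=manip.sense(); print(s['t'],s['position'],np.round(s['orientation'],3).tolist(),s['gripper_width'],manip.grasp_offset)
for n in('side','top'):
    im=manip.read_camera(n); cv2.imwrite(f'pics/{n}0.png',im[:,:,::-1]); 
    c=manip.camera_info(n); print(n,c['fx'],c['fy'],c['cx'],c['cy'],np.round(c['world_to_cam'],4).tolist())
E
```

```text
pics
0.0 [ 0.24010114 -0.57615858  0.23004855] [[0.385, -0.001, 0.923], [-0.923, 0.002, 0.385], [-0.002, -1.0, 0.0]] 0.08559138650079112 -0.0187
side 384.75575735471574 384.75575735471574 315.4905511717756 198.34578186716078 [[0.9688, -0.2468, -0.0238, -0.5608], [-0.1799, -0.6335, -0.7525, 0.1791], [0.1707, 0.7333, -0.6581, 0.9394], [0.0, 0.0, 0.0, 1.0]]
top 438.1113716458842 438.1113716458842 312.41091690602303 199.76190647308715 [[0.0191, -0.9998, -0.0085, -0.0234], [-0.988, -0.0175, -0.1537, 0.5993], [0.1535, 0.0113, -0.9881, 1.2041], [0.0, 0.0, 0.0, 1.0]]
```

View pics/side0.png

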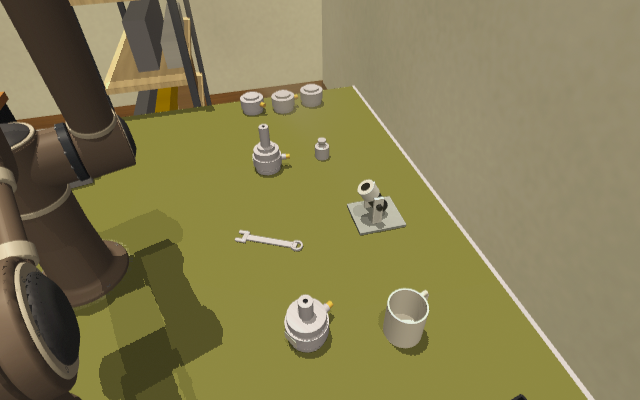

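View pics/top0.png

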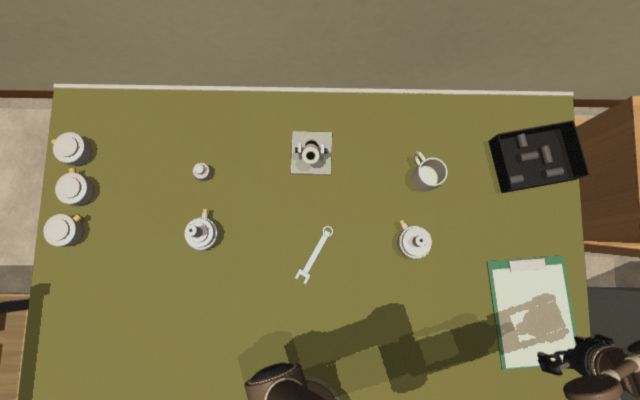

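The side view shows the taller collared pin at about (265,135) in the far cell (267,158), the plain pin at (306,310), and the camera at (370,190). In the top view they are at about (195,231), (418,241) and (311,154). Next I'll zoom in.

Run:
```python
import cv2,numpy as np
s=cv2.imread('pics/side0.png');t=cv2.imread('pics/top0.png')
def z(im,x,y,w,h,k): return cv2.resize(im[y:y+h,x:x+w],None,fx=k,fy=k,interpolation=cv2.INTER_CUBIC)
a=np.hstack([z(s,235,115,70,70,5),z(s,340,170,70,70,5)])
b=np.hstack([z(t,170,195,70,50,5),z(t,280,125,70,50,5)])
cv2.imwrite('pics/z0.png',np.vstack([a,b]))
```

```text
(no output)
```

View pics/z0.png

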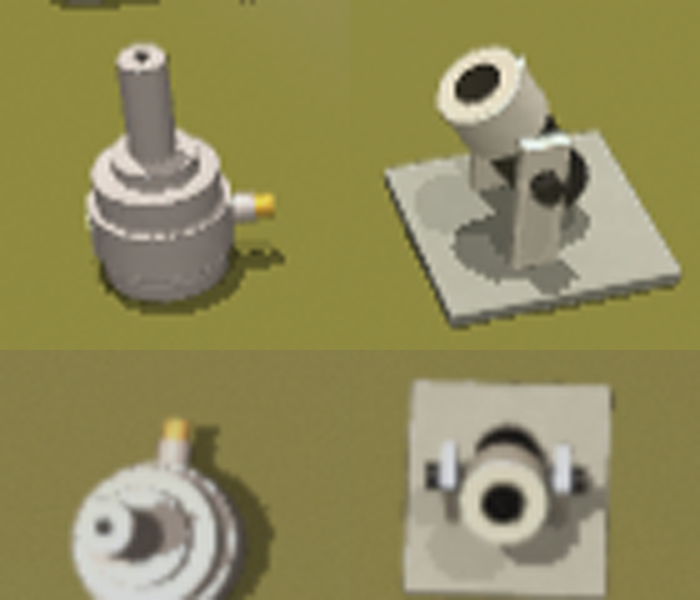

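```bash
cat > h.py <<'E'
import cv2,numpy as np
from workcell import manip
CI={n:manip.camera_info(n) for n in('side','top')}
def ray(n,u,v):
    c=CI[n];W=np.array(c['world_to_cam']);R=W[:3,:3];o=-R.T@W[:3,3]
    d=R.T@np.array([(u-c['cx'])/c['fx'],(v-c['cy'])/c['fy'],1.]);return o,d/np.linalg.norm(d)
def plane(n,p,z):
    o,d=ray(n,*p);return o+d*(z-o[2])/d[2]
def tri(ps,pt):
    a,d=ray('side',*ps);b,e=ray('top',*pt)
    s,t=np.linalg.lstsq(np.c_[d,-e],b-a,rcond=None)[0]
    p,q=a+s*d,b+t*e
    return (p+q)/2,np.linalg.norm(p-q)
def proj(n,P):
    c=CI[n];W=np.array(c['world_to_cam']);q=W[:3,:3]@P+W[:3,3]
    return np.array([q[0]/q[2]*c['fx']+c['cx'],q[1]/q[2]*c['fy']+c['cy']])
def crop(im,x,y,w,h,k=8): return cv2.resize(im[y:y+h,x:x+w],None,fx=k,fy=k,interpolation=cv2.INTER_CUBIC)
def unz(x,y,p,k=8): return (x+(p[0]+.5)/k-.5, y+(p[1]+.5)/k-.5)
E
python3 - <<'E'
from h import *
I={n:cv2.imread(f'pics/{n}0.png') for n in('side','top')}
def dark(n,x,y,w,h,th):
    g=cv2.cvtColor(crop(I[n],x,y,w,h),cv2.COLOR_BGR2GRAY)
    cs,_=cv2.findContours((g<th).astype(np.uint8),cv2.RETR_LIST,cv2.CHAIN_APPROX_NONE)
    for c in cs:
        if len(c)>40:
            e=cv2.fitEllipse(c);print(n,'dark',np.round(unz(x,y,e[0]),2),np.round(np.array(e[1])/8,2),round(e[2]), cv2.contourArea(c)/64)
dark('side',354,176,22,20,100)
dark('top',298,140,28,28,100)
dark('side',256,122,16,10,110)
dark('top',184,224,16,14,110)
def seg(n,x,y,w,h,f,name):
    z=crop(I[n],x,y,w,h,8);hsv=cv2.cvtColor(z,cv2.COLOR_BGR2HSV)
    cv2.imwrite('pics/'+name,np.hstack([z,cv2.cvtColor(hsv[...,1],cv2.COLOR_GRAY2BGR)]))
seg('side',345,175,62,62,0,'p1.png')
seg('top',286,126,50,54,0,'p2.png')
seg('side',248,118,40,60,0,'p3.png'); seg('top',180,205,42,48,0,'p4.png')
# plate corners
for n,b in(('side',(340,190,72,50)),('top',(284,124,56,56))):
    x,y,w,h=b;hsv=cv2.cvtColor(crop(I[n],*b),cv2.COLOR_BGR2HSV)
    m=(hsv[...,1]<90).astype(np.uint8)
    cs,_=cv2.findContours(m,cv2.RETR_EXTERNAL,cv2.CHAIN_APPROX_NONE);c=max(cs,key=cv2.contourArea)
    hull=cv2.convexHull(c);ap=cv2.approxPolyDP(hull,12,True)[:,0]
    print(n,[np.round(unz(x,y,p),1).tolist()+np.round(plane(n,unz(x,y,p),.01),3).tolist() for p in ap])
E
```

```text
side dark [364.99 186.2 ] [6.23 9.52] 57 46.4375
top dark [310.14 155.26] [7.72 8.29] 88 50.234375
top dark [324.68 151.47] [1.69 7.75] 3 8.5625
top dark [300.59 152.88] [2.61 9.5 ] 11 10.1328125
top dark [313.78 150.44] [12.02 23.14] 149 67.203125
side dark [259.44 130.03] [2.6  2.97] 76 4.0
side dark [267.6  128.84] [2.26 5.74] 4 6.1953125
top dark [190.22 230.  ] [1.96 2.12] 88 3.21875
top dark [197.18 232.38] [ 5.37 11.07] 12 35.1875
side [[379.1, 189.6, 0.794, 0.086, 0.01], [390.3, 197.1, 0.813, 0.046, 0.01], [405.6, 224.9, 0.808, -0.07, 0.01], [360.1, 234.9, 0.68, -0.072, 0.01], [346.4, 203.7, 0.683, 0.053, 0.01], [356.8, 189.6, 0.731, 0.104, 0.01]]
top [[292.3, 130.4, 0.816, 0.053, 0.01], [331.6, 131.8, 0.813, -0.066, 0.01], [330.4, 174.3, 0.683, -0.064, 0.01], [290.2, 172.9, 0.685, 0.055, 0.01]]
```

Run:
```python
import cv2,numpy as np
a=[cv2.imread(f'pics/p{i}.png') for i in(1,2,3,4)]
a=[x[:, :x.shape[1]//2] for x in a]
def pad(x,w,h): return cv2.copyMakeBorder(x,0,h-x.shape[0],0,w-x.shape[1],cv2.BORDER_CONSTANT)
cv2.imwrite('pics/p12.png',cv2.resize(np.hstack([pad(a[0],500,500),pad(a[1],400,500)]),(800,444)))
cv2.imwrite('pics/p34.png',np.hstack([pad(a[2],340,480),pad(a[3],340,480)]))
```

```text
(no output)
```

View pics/p12.png

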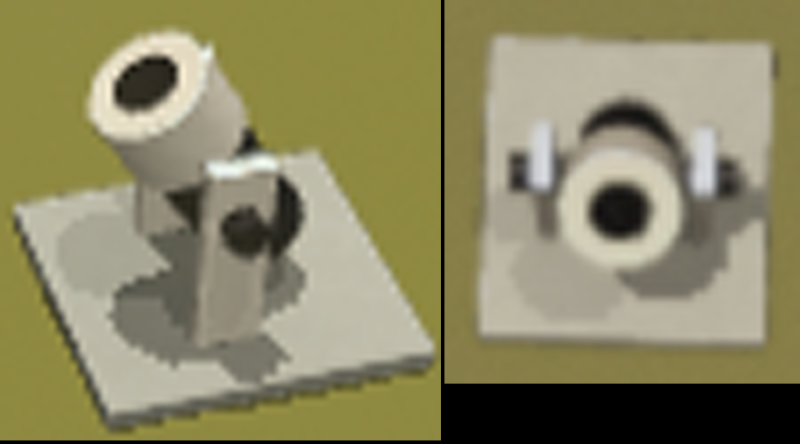

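View pics/p34.png

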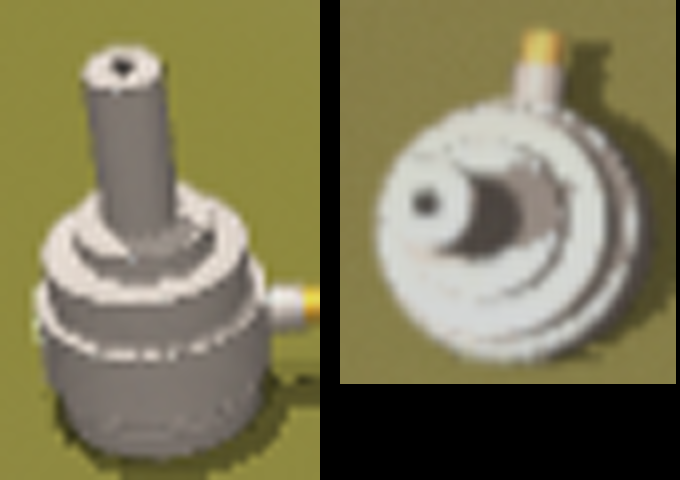

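Run:
```python
from h import *
L,e=tri((364.99,186.2),(310.14,155.26));print('lens',L,e)
T,e=tri((263.2,126.4),(190.25,229.95));print('pintop',T,e)
a=plane('top',(299.4,147.9),.095);b=plane('top',(322.2,148.1),.095);print(a,b,(a+b)/2)
P=(a+b)/2;P[2]=.07
d=L-P;print(d,np.linalg.norm(d),np.degrees(np.arccos(d[2]/np.linalg.norm(d))),np.degrees(np.arctan2(d[1],-d[0])))
# cell body ellipse / pin axis vertical check; cell xy from top face circle (z .075)
I={n:cv2.imread(f'pics/{n}0.png') for n in('side','top')}
# ellipse normal from barrel front: outer white ring
for n,b in(('side',(352,174,26,28)),('top',(296,138,30,30))):
    x,y,w,h=b;z=crop(I[n],*b);hsv=cv2.cvtColor(z,cv2.COLOR_BGR2HSV);print(n,[hsv[j,i].tolist() for i,j in((100,100),(40,100),(60,60))])
print(plane('top',(190.25,229.95),.153),proj('side',np.r_[T[:2],.087]),proj('top',np.r_[T[:2],.087]),proj('top',np.r_[T[:2],.075]),proj('side',np.r_[T[:2],.075]))
s=manip.sense();print(s['position'],s['qpos'])
```

```text
lens [ 0.71188399 -0.0044353   0.11308058] 0.0015365634648621034
pintop [0.49861167 0.30159853 0.14996738] 0.00022731548507219472
[0.73801271 0.02618686 0.095     ] [ 0.73850046 -0.0374912   0.095     ] [ 0.73825659 -0.00565217  0.095     ]
[-0.0263726   0.00121687  0.04308058] 0.05052654348486694 31.50081475086245 2.641835335580498
side [[26, 74, 48], [28, 148, 136], [28, 139, 143]]
top [[24, 36, 205], [120, 7, 154], [23, 32, 184]]
[0.49848183 0.30071674 0.153     ] [265.54402337 144.24262349] [196.78519966 231.96188764] [197.95505905 232.31398301] [265.96543486 147.50404259]
[ 0.24013018 -0.57620677  0.23015848] [-7.13732701e+01  1.77000858e+01  9.36818988e+01  2.08823615e-03
  6.87405543e+01 -3.99514245e+00]
```

Run:
```python
from h import *
print('knob',plane('side',(379.,207.1),.07), 'top knobs',plane('top',(284+0,0),.07)[:0])
L=np.array([.7119,-.0044,.1131])
for t in range(28,43,2):
    r=np.radians(t);n=np.array([-np.sin(r),.015*0+np.sin(r)*.015,np.cos(r)])
    out=[]
    for c in('side','top'):
        o,d=ray(c,*proj(c,L));out.append(round(abs(n@d),3))
    # predicted lens from pivot with r 50
    P=np.array([.738,-.0057,.07])+n*.05
    print(t,out,np.round(proj('side',P),1),np.round(proj('top',P),1))
I={n:cv2.imread(f'pics/{n}0.png') for n in('side','top')}
for n,b,ths in(('side',(354,176,22,20),(80,100,120)),('top',(298,140,28,28),(80,100,120))):
    g=cv2.cvtColor(crop(I[n],*b),cv2.COLOR_BGR2GRAY)
    for th in ths:
        cs,_=cv2.findContours((g<th).astype(np.uint8),cv2.RETR_LIST,cv2.CHAIN_APPROX_NONE)
        c=[c for c in cs if 30*64<cv2.contourArea(c)<62*64]
        for q in c:
            e=cv2.fitEllipse(q);print(n,th,round(min(e[1])/max(e[1]),3),np.round(unz(b[0],b[1],e[0]),2))
```

```text
knob [ 0.7371194  -0.04513464  0.07      ] top knobs []
28 [np.float64(0.693), np.float64(0.972)] [366.4 185.8] [310.4 154.5]
30 [np.float64(0.691), np.float64(0.964)] [365.8 186.2] [310.4 155.1]
32 [np.float64(0.689), np.float64(0.954)] [365.2 186.6] [310.4 155.7]
34 [np.float64(0.685), np.float64(0.943)] [364.7 186.9] [310.4 156.3]
36 [np.float64(0.681), np.float64(0.931)] [364.1 187.3] [310.4 156.9]
38 [np.float64(0.675), np.float64(0.917)] [363.6 187.7] [310.4 157.5]
40 [np.float64(0.669), np.float64(0.903)] [363.  188.2] [310.3 158.1]
42 [np.float64(0.662), np.float64(0.887)] [362.5 188.6] [310.3 158.7]
side 80 0.637 [365.   186.16]
side 100 0.654 [364.99 186.2 ]
side 120 0.666 [364.99 186.24]
top 80 0.926 [310.13 155.28]
top 80 0.602 [311.83 143.88]
top 100 0.93 [310.14 155.26]
top 120 0.932 [310.18 155.24]
```

Call:
{"fn": "arm_command", "kwargs": {
  "targets": [
    [[-3, 0, 2.4], 6, 1],
    [[-8, 0, 6.5], 12, 1],
    [[-14, 0, 11], 22.6, 1],
    [[-20, 0, 16], 22.6, 1],
    [[-26, 0, 21], 22.6, 1],
    [[-32, 0, 26], 22.6, 1],
    [[-37, 0, 30], 22.6, 1],
    [[-42, 0, 34], 22.6, 1],
    [[-47, 0, 38], 22.6, 1],
    [[-52, 0, 42], 22.6, 1]
  ],
  "newtons": 40
}}

```text
t: 1.35
position: [0.4094, 0.0017, 0.2313]
orientation: [[0.0, 0.001, 1.0], [-1.0, -0.0, 0.0], [0.0, -1.0, 0.001]]
force: [0.9, 0.1, 0.8]
gripper_width: 0.0857
```

Call:
{"fn": "arm_command", "kwargs": {
  "targets": [
    [[-5, 0, 1.5], 0, 1],
    [[-10, 0, 3], 0, 1],
    [[-15, 0, 5], 0, 1],
    [[-20, 0, 6.5], 0, 1],
    [[-23, 0, 8], 0, 1],
    [[-23, 0, 8], 0, 1],
    [[-23, 0, 8], 0, 1],
    [[-23, 0, 8], 0, 1],
    [[-23, 0, 8], 0, 1],
    [[-23, 0, 8], 0, 1]
  ]
}}

```text
t: 2.6
position: [0.4892, 0.2291, 0.2314]
orientation: [[-0.001, 0.0, 1.0], [-1.0, 0.0, -0.001], [-0.0, -1.0, 0.0]]
force: [-0.3, -0.4, -0.9]
gripper_width: 0.0851
```

Call:
{"fn": "arm_command", "kwargs": {
  "targets": [
    [[-4, 0, 0.5], 0, 1],
    [[-7.2, 0, 0.9], 0, 1],
    [[-7.2, 0, 0.9], 0, 1],
    [[-7.2, 2, 0.9], 0, 1],
    [[-7.2, 5, 0.9], 0, 1],
    [[-7.2, 8, 0.9], 0, 1],
    [[-7.2, 10.5, 0.9], 0, 1],
    [[-7.2, 12, 0.9], 0, 1],
    [[-7.2, 12.4, 0.9], 0, 1],
    [[-7.2, 12.4, 0.9], 0, 1]
  ]
}}

```text
t: 3.85
position: [0.4987, 0.3017, 0.1078]
orientation: [[0.0, 0.001, 1.0], [-1.0, 0.0, 0.0], [-0.0, -1.0, 0.001]]
force: [0.9, -0.2, -0.7]
gripper_width: 0.0856
```

Run:
```python
from h import *
s=cv2.cvtColor(manip.read_camera('side'),cv2.COLOR_RGB2BGR);t=cv2.cvtColor(manip.read_camera('top'),cv2.COLOR_RGB2BGR)
cv2.imwrite('pics/a.png',np.hstack([crop(s,220,60,100,120,4),crop(t,150,180,90,120,4)]))
```

```text
(no output)
```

View pics/a.png

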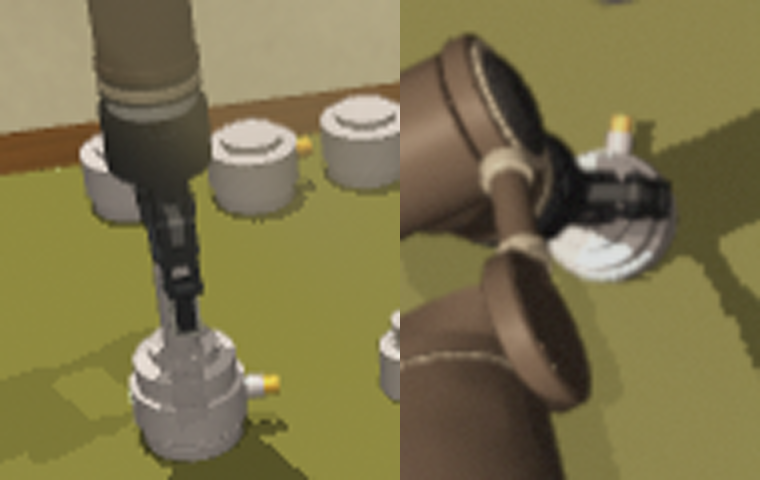

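The side view, zoomed, shows the open jaws around the pin body with the near fingertip at (185,325), above the collar. I'll close now.

Call:
{"fn": "arm_command", "kwargs": {
  "targets": [
    [[0, 0, 0], 0, 0],
    [[0, 0, 0], 0, 0],
    [[0, 0, 0], 0, 0],
    [[0, 0, 0], 0, 0],
    [[0, 0, 0], 0, 0],
    [[0, 0, 0], 0, 0],
    [[0, 0, 0], 0, 0],
    [[0, -0.3, 0], 0, 0],
    [[0, -0.8, 0], 0, 0],
    [[0, -1.4, 0], 0, 0]
  ],
  "newtons": 35
}}

```text
t: 5.2
position: [0.4975, 0.3015, 0.1207]
orientation: [[0.0, -0.001, 1.0], [-1.0, -0.001, 0.0], [0.001, -1.0, -0.001]]
force: [0.4, 0.1, -3.9]
gripper_width: 0.0293
```

Run:
```python
from h import *
s=cv2.cvtColor(manip.read_camera('side'),cv2.COLOR_RGB2BGR)
cv2.imwrite('pics/b.png',crop(s,220,60,100,120,5));q=manip.sense();print(q['position'],q['gripper_width'],q['force'])
```

```text
[0.49839316 0.30194505 0.12198602] 0.0293019015596775 [ 0.16771762 -0.05557226 -3.13306578]
```

View pics/b.png

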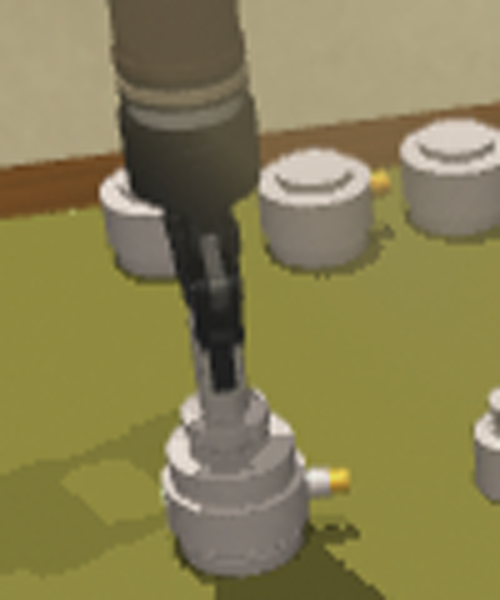

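The side view, zoomed, shows the collar raised off the cell at about (225,410), with the pin held. The tool can only keep pointing down, so I'll tilt the pin about the jaw axis by hooking the spigot in the recess rim.

Call:
{"fn": "arm_command", "kwargs": {
  "targets": [
    [[0, -0.05, -0.6], 0, 0],
    [[0, -0.1, -1.2], 0, 0],
    [[0, -0.05, -1.8], 0, 0],
    [[0, 0, -2.3], 0, 0],
    [[0, 0.1, -2.8], 0, 0],
    [[0, 0.25, -3.35], 0, 0],
    [[0, 0.45, -3.85], 0, 0],
    [[0, 0.65, -4.3], 0, 0],
    [[0, 0.65, -4.3], 0, 0],
    [[0, 0.65, -4.3], 0, 0]
  ],
  "newtons": 25
}}

```text
t: 6.5
position: [0.4588, 0.3025, 0.1182]
orientation: [[0.001, 0.008, 1.0], [-1.0, 0.002, 0.001], [-0.002, -1.0, 0.008]]
force: [3.1, -1.6, 5.5]
gripper_width: 0.0291
```

Run:
```python
from h import *
s=cv2.cvtColor(manip.read_camera('side'),cv2.COLOR_RGB2BGR)
cv2.imwrite('pics/c.png',crop(s,210,60,100,120,5));q=manip.sense();print(q['position'],q['gripper_width'],q['force'])
```

```text
[0.45878127 0.30244913 0.11815147] 0.028831178850428952 [ 2.52145573 -2.1925444   5.7199969 ]
```

View pics/c.png

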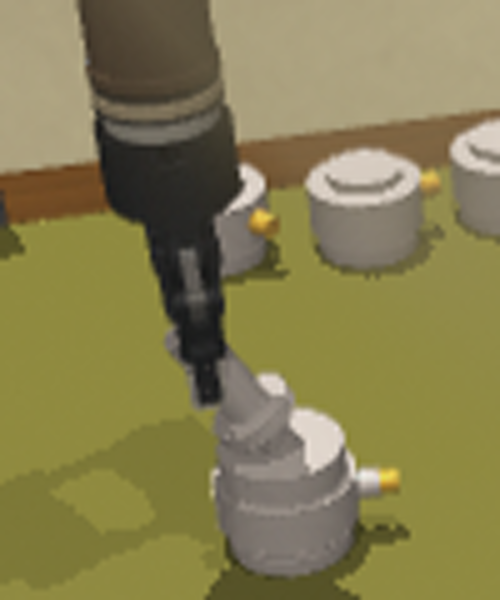

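The pin has tilted in the jaws, with its top at (175,340) and its collar at (255,420). I'll grip hard and lift.

Call:
{"fn": "arm_command", "kwargs": {
  "targets": [
    [[0, 0, 0], 0, 0],
    [[0, 0, 0], 0, 0],
    [[0, -1, 0], 0, 0],
    [[0, -3, 0], 0, 0],
    [[0, -6, 0], 0, 0],
    [[0, -9, 0], 0, 0],
    [[0, -12, 0], 0, 0],
    [[0, -14.5, 0], 0, 0],
    [[0, -15.5, 0], 0, 0],
    [[0, -15.5, 0], 0, 0]
  ],
  "newtons": 110
}}

```text
t: 7.8
position: [0.4547, 0.3017, 0.2698]
orientation: [[0.0, -0.0, 1.0], [-1.0, 0.0, 0.0], [-0.0, -1.0, -0.0]]
force: [0.4, -0.4, -4.2]
gripper_width: 0.0281
```

Run:
```python
from h import *
s=cv2.cvtColor(manip.read_camera('side'),cv2.COLOR_RGB2BGR);t=cv2.cvtColor(manip.read_camera('top'),cv2.COLOR_RGB2BGR)
cv2.imwrite('pics/side_d.png',s);cv2.imwrite('pics/top_d.png',t)
cv2.imwrite('pics/d.png',np.hstack([crop(s,215,60,70,75,6),crop(t,160,200,60,75,6)]));q=manip.sense();print(q['position'],q['gripper_width'],q['force'])
g=q['position']+np.array([0,0,.019]);print(proj('side',g),proj('top',g))
```

```text
[0.45406131 0.30121747 0.26820321] 0.02806848385418918 [-0.16217668  0.48584341 -4.69647668]
[241.35054801  84.7975554 ] [172.01107234 244.44337946]
```

View pics/d.png

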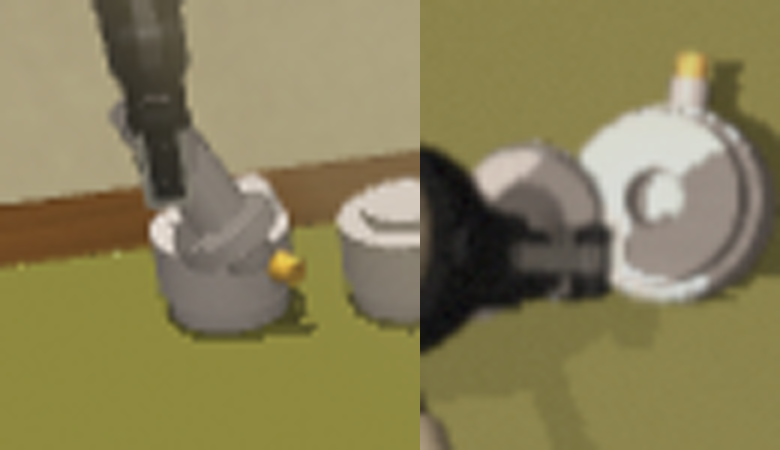

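Call:
{"fn": "arm_command", "kwargs": {
  "targets": [
    [[1.5, -0.5, 0.5], 0, 0],
    [[4.5, -1, 1.5], 0, 0],
    [[8.5, -2, 3], 0, 0],
    [[13, -2, 4.5], 0, 0],
    [[17.5, -2, 6], 0, 0],
    [[22, -2, 7.5], 0, 0],
    [[26, -2, 9], 0, 0],
    [[29, -2, 10], 0, 0],
    [[30, -2, 10], 0, 0],
    [[30, -2, 10], 0, 0]
  ]
}}

```text
t: 9.15
position: [0.5546, 0.001, 0.2891]
orientation: [[-0.001, -0.002, 1.0], [-1.0, 0.0, -0.001], [-0.0, -1.0, -0.002]]
force: [-0.7, 0.4, -4.8]
gripper_width: 0.0275
```

Run:
```python
from h import *
s=cv2.cvtColor(manip.read_camera('side'),cv2.COLOR_RGB2BGR);t=cv2.cvtColor(manip.read_camera('top'),cv2.COLOR_RGB2BGR)
cv2.imwrite('pics/side_e.png',s);cv2.imwrite('pics/top_e.png',t)
q=manip.sense();print(q['t'],q['position'],q['gripper_width'],q['force'])
g=q['position']+np.array([0,0,.019]);a,b=proj('side',g),proj('top',g);print(a,b)
x,y=(a-40).astype(int);X,Y=(b-35).astype(int);print(x,y,X,Y)
cv2.imwrite('pics/e.png',np.hstack([crop(s,x,y,75,90,6),crop(t,X,Y,58,90,6)]))
```

```text
9.25 [0.55470337 0.00235126 0.28944471] 0.02785976209354513 [-0.17077904 -0.65840208 -3.99004766]
[301.01356155 127.07446863] [304.48457794 201.47887312]
261 87 269 166
```

View pics/e.png

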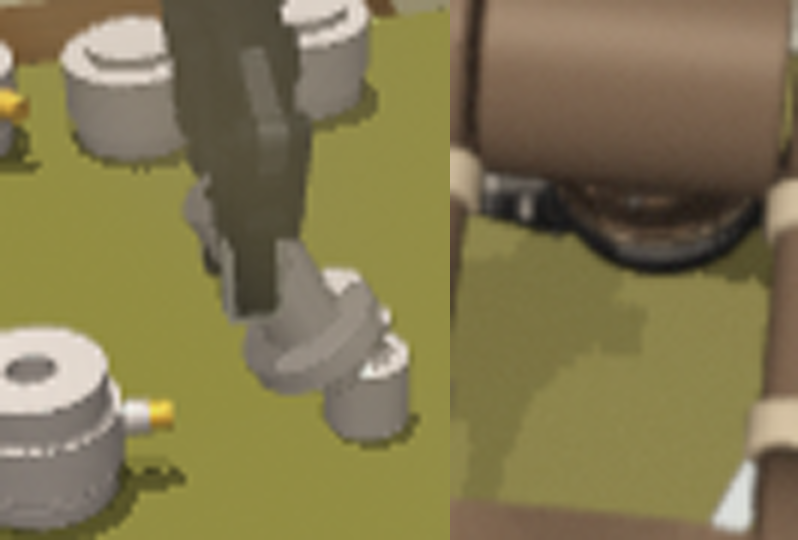

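The side view, zoomed, shows the pin tilted, with its collar at (315,340) in front of the weight and its top at (195,205). The arm blocks the top view. I'll move to the nominal target.

Call:
{"fn": "arm_command", "kwargs": {
  "targets": [
    [[0.1, 0.3, 0.6], 0, 0],
    [[0.3, 1, 1.6], 0, 0],
    [[0.5, 2, 3], 0, 0],
    [[0.5, 2.8, 4.3], 0, 0],
    [[0.5, 3.4, 5.1], 0, 0],
    [[0.5, 3.6, 5.4], 0, 0],
    [[0.5, 3.6, 5.4], 0, 0],
    [[0.5, 3.6, 5.4], 0, 0],
    [[0.5, 3.6, 5.4], 0, 0],
    [[0.5, 3.6, 5.4], 0, 0]
  ]
}}

```text
t: 10.5
position: [0.6092, -0.0032, 0.2541]
orientation: [[0.0, 0.0, 1.0], [-1.0, -0.0, 0.0], [0.0, -1.0, 0.0]]
force: [0.4, -0.5, -4.2]
gripper_width: 0.0281
```

Run:
```python
from h import *
s=cv2.cvtColor(manip.read_camera('side'),cv2.COLOR_RGB2BGR);t=cv2.cvtColor(manip.read_camera('top'),cv2.COLOR_RGB2BGR)
cv2.imwrite('pics/side_f.png',s);cv2.imwrite('pics/top_f.png',t)
q=manip.sense();print(q['t'],q['position'],q['gripper_width'],q['force'])
a=crop(s,280,95,110,125,5)
cv2.imwrite('pics/f.png',np.hstack([a,crop(t,285,130,48,125,5)]))
```

```text
10.6 [ 0.6092673  -0.00326849  0.25404768] 0.0279231249925835 [ 0.77465186  0.06317044 -4.22957731]
```

View pics/f.png

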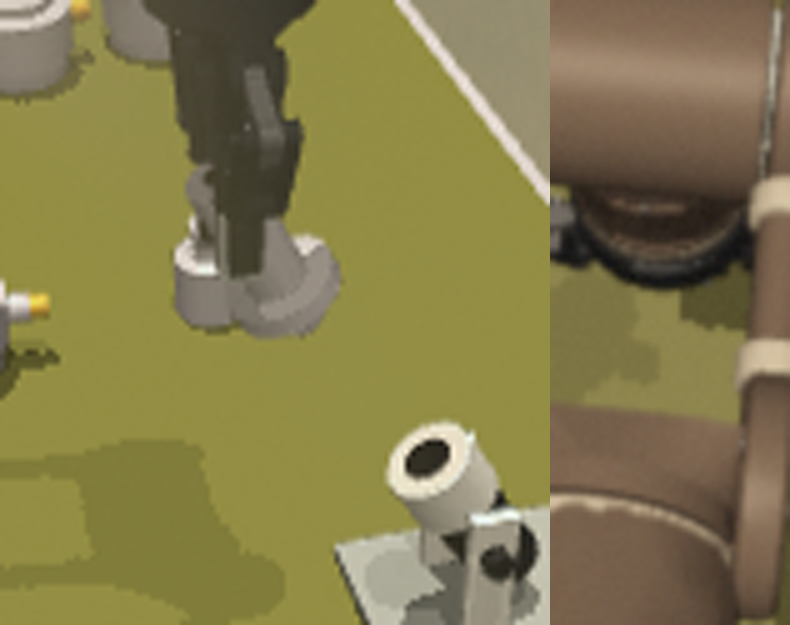

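Run:
```python
from h import *
s=cv2.imread('pics/side_f.png');x,y=280,95
z=crop(s,x,y,110,125,8);hsv=cv2.cvtColor(z,cv2.COLOR_BGR2HSV)
m=((hsv[...,1]<105)).astype(np.uint8)
w=m[200*8//5:345*8//5,235*8//5:360*8//5];vs,us=np.nonzero(w)
print('collar maxu,maxv',unz(x,y,(us.max()+376+.5,vs.max()+320+.5)))
w=m[150*8//5:205*8//5,170*8//5:215*8//5];vs,us=np.nonzero(w);print('top minu,minv',unz(x,y,(us.min()+272,vs.min()+240)))
cv2.imwrite('pics/m.png',m*255)
T=np.array([.6092,-.0032,.2541]);G=T+[0,0,.019]
ph=np.linspace(0,2*np.pi,181)
def circ(E,n,h,r):
    e1=np.array([n[2],0,-n[0]]);e2=np.array([0,1,0])
    return np.array([proj('side',E+h*n+r*(np.cos(p)*e1+np.sin(p)*e2)) for p in ph])
for g in(.066,.072):
  for th in(27,30,33,36,39):
    r=np.radians(th);n=np.array([-np.sin(r),0,np.cos(r)]);E=G-g*n
    c=np.r_[circ(E,n,.018,.027),circ(E,n,.03,.027)];t=circ(E,n,.096,.015)
    print(g,th,'collar',c.max(0).round(2),'top minu',t.min(0).round(2))
```

```text
collar maxu,maxv (np.float64(347.875), np.float64(162.5))
top minu,minv (np.float64(316.4375), np.float64(124.5625))
0.066 27 collar [345.87 161.7 ] top minu [313.91 124.05]
0.066 30 collar [346.56 161.39] top minu [313.48 124.26]
0.066 33 collar [347.19 161.04] top minu [313.08 124.49]
0.066 36 collar [347.78 160.64] top minu [312.72 124.75]
0.066 39 collar [348.32 160.21] top minu [312.39 125.04]
0.072 27 collar [346.94 163.4 ] top minu [315.17 126.  ]
0.072 30 collar [347.74 163.02] top minu [314.86 126.12]
0.072 33 collar [348.48 162.59] top minu [314.58 126.27]
0.072 36 collar [349.18 162.11] top minu [314.32 126.45]
0.072 39 collar [349.83 161.59] top minu [314.1  126.65]
```

View pics/m.png

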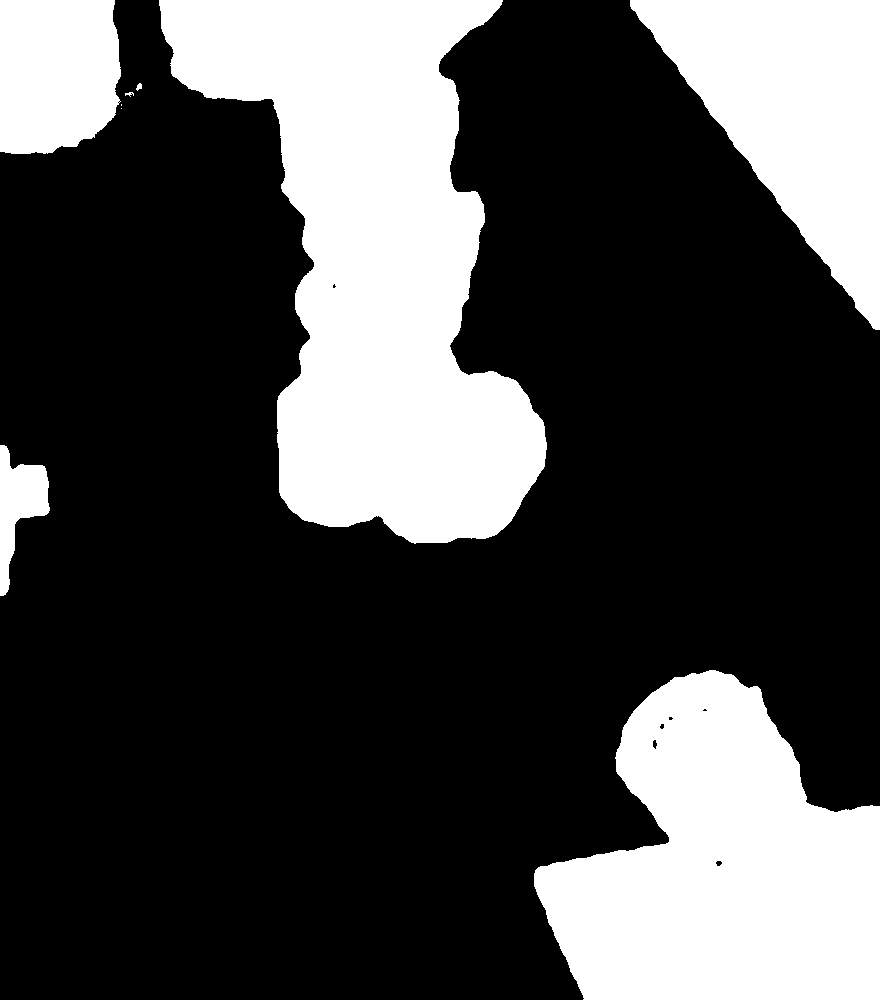

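Run:
```python
from h import *
s=cv2.imread('pics/side_f.png')
z=crop(s,312,120,42,48,14)
z=cv2.convertScaleAbs(z,alpha=1.6,beta=-30)
T=np.array([.6092,-.0032,.2541]);G=T+[0,0,.019];g=.071
for th,col in((27,(0,0,255)),(33,(255,0,0))):
    r=np.radians(th);n=np.array([-np.sin(r),0,np.cos(r)]);E=G-g*n
    f=lambda P:tuple(int(k) for k in ((proj('side',P)-[312,120]+.5)*14-.5))
    cv2.line(z,f(E+.03*n),f(E+.096*n),col,1)
cv2.imwrite('pics/g.png',z)
```

View pics/g.png

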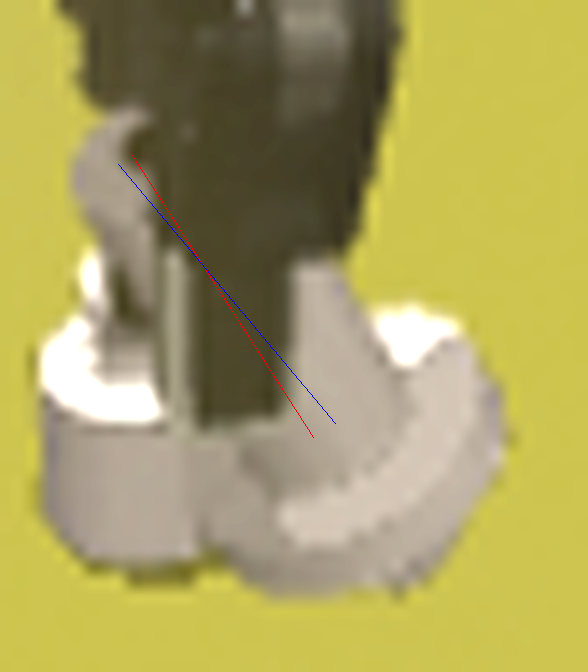

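Run:
```python
from h import *
s=cv2.imread('pics/side_f.png').astype(int)
sat=cv2.cvtColor(s.astype(np.uint8),cv2.COLOR_BGR2HSV)[...,1]
for v in range(136,150): print(v,sat[v,328:348].tolist(),s[v,328:348,1].tolist())
T=np.array([.6092,-.0032,.2541]);G=T+[0,0,.019]
W=np.array(CI['side']['world_to_cam']);C=-W[:3,:3].T@W[:3,3]
for g in (.071,):
 for th in(21,24,27,30,33,36):
    r=np.radians(th);n=np.array([-np.sin(r),0,np.cos(r)]);E=G-g*n
    o=[]
    for h in(.035,.065):
        P=E+h*n;d=C-P;d-=n*(n@d);D=np.linalg.norm(d);d/=D;k=np.cross(n,d)
        ca=.015/D;c=[proj('side',P+.015*(ca*d+sg*np.sqrt(1-ca*ca)*k)) for sg in(1,-1)]
        o.append(max(c,key=lambda q:q[0]))
    sl=(o[0][0]-o[1][0])/(o[0][1]-o[1][1]);print(th,np.round(sl,3),'u at v=142:',np.round(o[0][0]+sl*(142-o[0][1]),2),np.round(o,1).tolist())
```

```text
136 [85, 75, 69, 70, 71, 73, 68, 78, 73, 110, 136, 136, 137, 138, 137, 137, 137, 137, 135, 137] [62, 64, 64, 62, 62, 60, 61, 56, 55, 84, 141, 141, 141, 141, 142, 141, 141, 142, 142, 141]
137 [85, 72, 75, 77, 73, 71, 68, 81, 94, 129, 137, 137, 137, 137, 137, 139, 139, 137, 137, 137] [62, 64, 62, 62, 60, 61, 61, 62, 65, 123, 141, 141, 142, 142, 142, 141, 141, 141, 141, 142]
138 [85, 81, 80, 77, 78, 55, 50, 71, 112, 135, 137, 137, 137, 136, 137, 138, 137, 137, 137, 139] [62, 63, 61, 60, 61, 80, 83, 94, 101, 142, 141, 142, 141, 141, 141, 141, 142, 142, 141, 141]
139 [81, 82, 80, 78, 59, 37, 36, 39, 86, 137, 136, 137, 139, 136, 137, 135, 137, 136, 138, 137] [63, 61, 61, 61, 75, 118, 128, 123, 123, 141, 141, 141, 142, 141, 141, 142, 142, 142, 141, 141]
140 [79, 77, 81, 78, 56, 39, 37, 36, 37, 130, 138, 136, 136, 137, 137, 139, 137, 137, 137, 137] [65, 63, 62, 62, 74, 117, 130, 125, 116, 139, 141, 141, 141, 141, 142, 141, 142, 141, 142, 142]
141 [84, 80, 81, 82, 56, 41, 33, 34, 37, 82, 122, 113, 112, 94, 125, 137, 137, 137, 139, 139] [63, 63, 63, 62, 74, 117, 131, 129, 124, 125, 143, 148, 1
[... 1164 characters left out ...]
, 36, 35, 35, 35, 35, 36, 35, 34, 32, 34, 34, 32, 33, 37] [64, 64, 62, 61, 93, 125, 127, 130, 130, 129, 130, 128, 123, 134, 143, 143, 142, 142, 123, 114]
149 [74, 73, 68, 65, 45, 36, 36, 37, 35, 35, 37, 37, 35, 35, 32, 32, 32, 31, 34, 38] [66, 70, 74, 74, 110, 122, 125, 129, 130, 130, 128, 130, 125, 130, 142, 143, 142, 145, 126, 121]
21 0.455 u at v=142: 335.05 [[337.5, 147.4], [333.1, 137.6]]
24 0.534 u at v=142: 335.58 [[338.0, 146.6], [333.0, 137.2]]
27 0.62 u at v=142: 336.17 [[338.5, 145.8], [332.9, 136.7]]
30 0.712 u at v=142: 336.85 [[339.0, 145.0], [332.8, 136.3]]
33 0.813 u at v=142: 337.62 [[339.4, 144.2], [332.6, 135.9]]
36 0.925 u at v=142: 338.51 [[339.8, 143.4], [332.5, 135.5]]
```

Run:
```python
from h import *
W=np.array(CI['side']['world_to_cam']);C=-W[:3,:3].T@W[:3,3]
for nm,T,u0 in(('d',[.4541,.3015,.268],0),('e',[.5547,.0015,.2894],0),('f',[.6092,-.0032,.2541],0)):
  G=np.array(T)+[.0035,0,.019];g=.071
  for th in(24,27,30,33,36):
    r=np.radians(th);n=np.array([-np.sin(r),0,np.cos(r)]);E=G-g*n
    o=[]
    for h in(.035,.065):
        P=E+h*n;d=C-P;d-=n*(n@d);D=np.linalg.norm(d);d/=D;k=np.cross(n,d)
        ca=.015/D;c=[proj('side',P+.015*(ca*d+sg*np.sqrt(1-ca*ca)*k)) for sg in(1,-1)]
        o.append(max(c,key=lambda q:q[0]))
    sl=(o[0][0]-o[1][0])/(o[0][1]-o[1][1]);print(nm,th,np.round(sl,3),np.round(o,1).tolist())
for nm,(v0,v1,u0,u1) in (('d',(80,97,240,262)),('e',(124,142,305,325))):
  s=cv2.imread(f'pics/side_{nm}.png')
  for v in range(v0,v1): print(nm,v,s[v,u0:u1,1].tolist())
a=cv2.imread('pics/side_d.png');b=cv2.imread('pics/side_e.png')
cv2.imwrite('pics/de.png',np.hstack([crop(a,225,75,40,40,10),crop(b,290,110,40,40,10)]))
```

```text
d 24 0.654 [[254.1, 92.2], [248.4, 83.4]]
d 27 0.732 [[254.5, 91.6], [248.3, 83.1]]
d 30 0.817 [[254.9, 90.9], [248.2, 82.8]]
d 33 0.908 [[255.2, 90.3], [248.1, 82.5]]
d 36 1.008 [[255.5, 89.6], [248.0, 82.1]]
e 24 0.574 [[315.6, 135.6], [309.8, 125.6]]
e 27 0.658 [[316.1, 134.8], [309.7, 125.1]]
e 30 0.749 [[316.6, 134.0], [309.6, 124.7]]
e 33 0.848 [[317.0, 133.1], [309.5, 124.3]]
e 36 0.957 [[317.4, 132.3], [309.3, 123.9]]
f 24 0.53 [[339.5, 146.4], [334.5, 137.0]]
f 27 0.616 [[340.0, 145.6], [334.4, 136.5]]
f 30 0.708 [[340.5, 144.8], [334.3, 136.1]]
f 33 0.809 [[340.9, 144.0], [334.2, 135.7]]
f 36 0.92 [[341.3, 143.2], [334.0, 135.2]]
d 80 [53, 54, 56, 55, 57, 58, 73, 158, 161, 161, 159, 158, 159, 159, 159, 157, 159, 159, 159, 160, 160, 161]
d 81 [49, 50, 51, 52, 67, 77, 95, 127, 158, 161, 159, 159, 159, 158, 158, 159, 159, 159, 159, 160, 161, 161]
d 82 [46, 48, 50, 53, 81, 113, 109, 104, 125, 159, 160, 159, 159, 158, 158, 158, 158, 158, 159, 160, 160, 160]
d 83 [49, 50, 53, 53, 79, 114, 111, 107, 104, 139, 160, 159, 160, 159, 159, 157, 157, 158, 159, 159, 159, 159]
d 84 [47, 48
[... 2612 characters left out ...]
30, 131, 129, 125, 121, 159, 199, 140, 140, 142, 141, 128, 139, 141]
e 136 [63, 64, 91, 126, 130, 131, 129, 130, 130, 129, 124, 117, 139, 142, 142, 142, 142, 137, 126, 141]
e 137 [61, 62, 94, 125, 127, 130, 131, 130, 129, 131, 126, 122, 135, 142, 142, 143, 143, 136, 119, 142]
e 138 [64, 70, 111, 123, 125, 128, 130, 129, 129, 130, 129, 126, 135, 142, 143, 142, 141, 125, 123, 152]
e 139 [90, 105, 123, 120, 123, 126, 130, 130, 130, 129, 130, 130, 131, 142, 143, 142, 145, 128, 125, 166]
e 140 [113, 112, 112, 118, 121, 124, 127, 131, 131, 130, 130, 129, 142, 142, 141, 141, 137, 129, 125, 143]
e 141 [99, 107, 110, 115, 120, 122, 125, 128, 130, 129, 133, 142, 142, 142, 142, 142, 132, 131, 127, 121]
```

View pics/de.png

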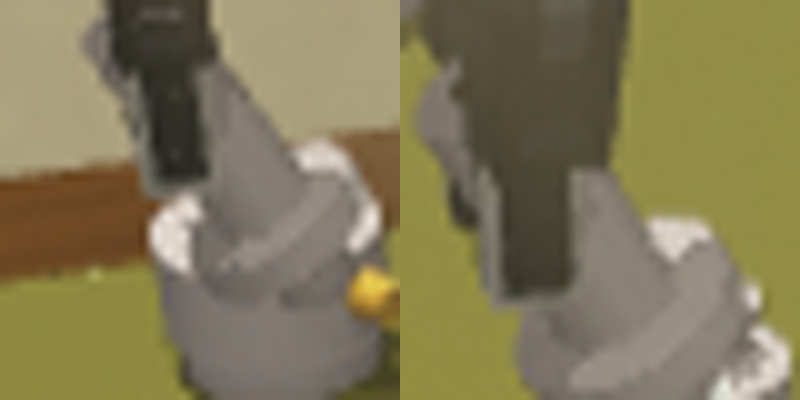

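Run:
```python
from h import *
s=cv2.imread('pics/side0.png');x,y=350,172
z=crop(s,x,y,50,50,8);hsv=cv2.cvtColor(z,cv2.COLOR_BGR2HSV);m=hsv[...,1]<100
for row in range(80,220,8):
    us=np.nonzero(m[row])[0]; print(round(y+(row+.5)/8-.5,2), round(x+(us.min()+.5)/8-.5,2), round(x+(us[us<330].max()+.5)/8-.5,2))
W=np.array(CI['side']['world_to_cam']);C=-W[:3,:3].T@W[:3,3]
L=np.array([.712,-.0045,.1125])
for th in(27,30,33,36,39):
    r=np.radians(th);n=np.array([-np.sin(r),.01,np.cos(r)])
    o=[]
    for h in(-.005,-.04):
        P=L+h*n;d=C-P;d-=n*(n@d);D=np.linalg.norm(d);d/=D;k=np.cross(n,d)
        ca=.024/D;o.append([proj('side',P+.024*(ca*d+sg*np.sqrt(1-ca*ca)*k)) for sg in(1,-1)])
    print(th,[round((o[1][i][0]-o[0][i][0])/(o[1][i][1]-o[0][i][1]),3) for i in(0,1)],np.round(o,1).tolist())
```

```text
181.56 360.69 374.69
182.56 359.69 374.94
183.56 358.69 375.31
184.56 358.06 375.81
185.56 357.56 376.56
186.56 357.31 377.06
187.56 357.19 378.06
188.56 356.69 378.56
189.56 356.56 379.06
190.56 356.56 379.31
191.56 357.19 379.44
192.56 357.81 379.56
193.56 358.56 380.06
194.56 359.69 380.19
195.56 360.56 389.31
196.56 361.44 389.94
197.56 361.81 390.56
198.56 362.81 390.69
27 [np.float64(0.584), np.float64(0.646)] [[[374.3, 182.8], [358.1, 192.6]], [[379.1, 191.1], [363.3, 200.6]]]
30 [np.float64(0.687), np.float64(0.754)] [[[374.0, 182.2], [358.6, 193.1]], [[379.5, 190.1], [364.4, 200.8]]]
33 [np.float64(0.8), np.float64(0.873)] [[[373.7, 181.6], [359.1, 193.5]], [[379.7, 189.2], [365.5, 200.8]]]
36 [np.float64(0.925), np.float64(1.005)] [[[373.3, 181.0], [359.6, 194.0]], [[380.0, 188.2], [366.6, 200.8]]]
39 [np.float64(1.065), np.float64(1.155)] [[[372.9, 180.5], [360.2, 194.3]], [[380.2, 187.2], [367.7, 200.8]]]
```

The pin's body edge gives a tilt of about 27° in three pictures. The lens axis measures about 31–33° from the barrel edges and the pivot-to-lens line. That is inside the 11° tolerance, so I'll only make a small position correction.

Call:
{"fn": "arm_command", "kwargs": {
  "targets": [
    [[0, -0.2, 0.1], 0, 0],
    [[0, -0.4, 0.3], 0, 0],
    [[0, -0.5, 0.4], 0, 0],
    [[0, -0.5, 0.4], 0, 0],
    [[0, -0.5, 0.4], 0, 0],
    [[0, -0.5, 0.4], 0, 0],
    [[0, -0.5, 0.4], 0, 0],
    [[0, -0.5, 0.4], 0, 0],
    [[0, -0.5, 0.4], 0, 0],
    [[0, -0.5, 0.4], 0, 0]
  ]
}}

```text
t: 11.85
position: [0.6133, -0.0032, 0.2588]
orientation: [[0.0, 0.0, 1.0], [-1.0, 0.0, 0.0], [-0.0, -1.0, 0.0]]
force: [0.4, -0.3, -3.3]
gripper_width: 0.0281
```

Run:
```python
from h import *
s=cv2.cvtColor(manip.read_camera('side'),cv2.COLOR_RGB2BGR);cv2.imwrite('pics/side_h.png',s)
q=manip.sense();print(q['t'],q['position'],q['gripper_width'],q['force'],np.abs(q['joint_velocities']).max())
z=crop(s,290,110,110,125,8);m=(cv2.cvtColor(z,cv2.COLOR_BGR2HSV)[...,1]<105)
w=m[200:480,300:480];vs,us=np.nonzero(w);print('collar max',unz(290,110,(us.max()+300.5,vs.max()+200.5)))
th=np.radians(27);n=np.array([-np.sin(th),0,np.cos(th)]);E=q['position']+[.0035,0,.019]-.071*n
ph=np.linspace(0,6.283,181)
c=np.array([proj('side',E+h*n+.027*(np.cos(p)*np.array([n[2],0,-n[0]])+np.sin(p)*np.array([0,1,0]))) for p in ph for h in(.018,.03)])
print('pred',c.max(0),'E',E)
L=np.array([.712,-.0045,.1125])
for t in(30,32,34,37):
    r=np.radians(t);a=np.array([-np.sin(r),.008,np.cos(r)]);e=np.array([np.cos(r),0,np.sin(r)]);print(t,(E-L)@a,(E-L)@e,E[1]-L[1])
cv2.imwrite('pics/h.png',crop(s,230,90,200,170,4)[:600,:800])
```

```text
11.9 [ 0.61332583 -0.00324834  0.25881486] 0.028132284935486678 [ 0.36727804  0.28215729 -3.33284725] 0.07910205564620125
collar max (np.float64(349.5), np.float64(160.625))
pred [349.99471193 160.91643107] E [ 0.64905916 -0.00324834  0.21455339]
30 0.11986126716414376 -0.003481672766812756 0.0012516616002016074
32 0.11990976564580241 0.0007031966134386517 0.0012516616002016074
34 0.11981218474835993 0.004887209256935733 0.0012516616002016074
37 0.11939222326623242 0.01115047270960972 0.0012516616002016074
```

View pics/h.png

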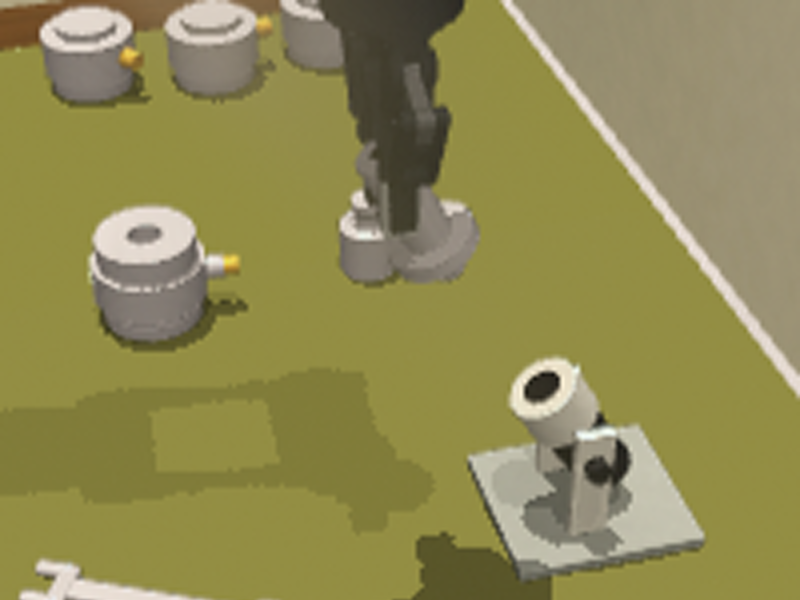

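The side view, zoomed, shows the pin at (430,235) tilted towards the lens at (543,387), clear of the stand, with the weight undisturbed behind it. Collar prediction and measurement agree within 0.5 px, so I'll hand in.

```bash
python3 -c "
from workcell import manip
print(manip.finish_job()); q=manip.sense(); print(q['t'],q['position'],q['gripper_width'],q['force'])"
```

```text
the job is handed in; nothing more can be done
None
the job is handed in; nothing more can be done
```

I lifted the collared pin out of its load cell and handed in the job at about 12 s, with the pin held in front of the camera. No verdict came back. The tool can only point down, so I tilted the pin in the jaws by hooking its spigot on the recess rim. I then gripped it at 110 N and carried it over.

**Position:** My last estimate puts the end face about 120 mm from the lens and about 0.215 m up. It should be within about 5 mm of the line of sight if the lens leans 30–34°, or 11 mm if it leans 37°.

**Stillness and clearance:** The grip was steady at 28 mm opening, with only about 3–4 N (roughly the pin's weight) on the wrist. I saw no contact with the camera. I did not re-measure the bystanders. The last picture shows the weight still standing and part of the wrench; the plain pin and mug are not in it.

**Checks that disagreed or failed:**
- **Tilt:** The pin came out at about 27° (25–27.5° over three pictures), not the 33–36° I aimed for. The lens measured about 30–33° from the barrel edges and the pivot, but the shape of the lens disc suggested 36–41°. I expect the pin to be 4–6° off the lens axis, against the 11° allowed. It would fail if the lens really leans near 40°, and I did not re-tilt to gain margin.
- **Side-view offset:** The pin appeared about 3.5 mm further along x than the arm's reading. I corrected for that, and the collar prediction then agreed to about 0.5 pixel.
- **Top camera:** The arm blocked its view at the end, so the final check used the side view only.

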